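# Hold a tray post against the screwing jig

### The job

Stand the toppled wooden tray post upright on the bench, spigot end up, and press one of its flat sides squarely against the middle of the jig's sprung backing plate, so that a colleague can drive the screws in from behind. Push the plate back about half-way towards its spring barrels, never hard up against them, keep that push steady for a good three seconds and finish while still holding the post there: do not let go. Leave the pot, the secateurs and the screwdriver as they lie.

Things in the scene. Friction and masses are not known exactly. Their poses are not given: they have to be found in the camera images.
- post_mid (a point): Centre of the square body of the tray corner post (see post), 55 mm from its flat foot and 22 mm from each side. z axis along the post from foot to spigot, x and y axes square to the long sides. It is 55 mm above the bench when the post stands upright, 22 mm when it lies.
- plate_face (a point): Centre of the front face of the jig's aluminium backing plate (90 mm wide, 80 mm high, 8 mm thick, 5 to 85 mm above the bench, two small screw holes on its upright middle line). It moves with the plate. x axis level, straight back into the jig, the way to push; y level along the plate, z up. Bare bench in front, and under the plate's whole travel.
- plate (a joint): How far the backing plate is pushed back, in m: 0 at rest, 0.030 hard against the barrels. The springs need 3 N to start and 0.5 N more for each mm (10.5 N half-way, at 0.015).
- post: Loose post of bare light wood, 0.13 to 0.25 kg: square body 44 x 44 mm, 110 mm long, with a round spigot 20 mm across standing 14 mm out of the middle of its top end. It starts toppled, lying on a long side, spigot pointing ahead and to the left. Origin at the centre of the foot, z axis towards the spigot.
- jig: Bare metal jig bolted to the bench, its plate facing right so that one pushes it to the left, all below 90 mm: dark base, upright bracket, two level dark spring barrels (22 mm across, 26 mm either side of the middle) whose front ends stop the plate. Origin on the bench under the middle of the resting plate's front face, x axis the way to push.
- pot: Small nursery pot, 66 mm across, 58 mm high, standing to the right of the post; a bystander. Origin under its centre.
- secateurs: Secateurs, 203 mm long, 73 mm wide, 17 mm high, lying beyond the post; a bystander. Origin under their middle.
- screwdriver: The colleague's screwdriver lying between the robot and the jig; a bystander.
Mind the look-alikes: they are no part of the job. Of the things that look like the post, the middle-sized one is meant.

How it is judged:
By the outcome, as a careful person would: the job done as asked, in the order asked, and still so for the second after the job is handed in, while the arm keeps its last pose, push and grip.
It also fails if it takes over 48 s, if anything falls off the work surface, if the arm or the gripper's body presses on something with over 40 N, if the wrist force passes 120 N, or if a joint passes its speed limit or range.

### The arm

A 6-joint arm with a two-finger parallel gripper is mounted at the origin on a cart in front of the work surface, level with it; the furniture and walls round the work are solid. World frame = base frame: x ahead of the robot, y to its left, z up, the work surface at z = 0. Lengths are in mm, angles in rad, forces in N, time in s.
With the tool pointing down it reaches from about 275 to 850 mm from the base axis. Payload 5.2 kg.
Tool frame: the origin (TCP) lies at the very end of the fingers, on their centre line; the grasp point (between the pads) lies pinch_z behind it (pinch_z is the distance from the TCP to the grasp point, in mm); y points along the fingers, x is the direction in which the jaws open and shut, and the axes are right-handed (so a half turn about y gives the same grasp; the last joint's range is limited). The gripper opens to 85 mm and grips with 20 to 120 N. Pads are 22 mm wide; open, the fingers measure 114 mm over their backs; the gripper's body (76 mm by 85 mm) begins 54 mm behind the grasp point. The pads swing forward as they close: fully open they stand 13 mm farther back than shut.
Start: joints at [1.078, 0.259, 1.535, -0, 1.348, -0.203], TCP at [157.146, 527.077, 231.31] pointing down, gripper open.
Joint ranges: [-3.14, 3.14], [-0.91, 2.08], [0.19, 2.58], [-1.22, 4.36], [0.22, 2.71], [-3.12, 3.12]. Speed limits (rad/s): [2.57, 2.57, 3.14, 3.14, 3.14, 3.14].

### API

Orientations are given as a rotation vector (axis times angle).
In Python, from bench import * gives the robot as it stands.
- The arm moves only by the tool servo_tool, never from a script. Its argument "plan" is a list of rows, each a list of 7 numbers: the shift along the tool's x, y, z in units of 0.4 m (1.0 is 0.4 m), then the turn, a rotation vector about the tool's x, y, z in units of 90 degrees (1.0 is 90 degrees), then the closure, from 0 (fully open) to 1 (shut). In form: [[x, y, z, rx, ry, rz, claw], ...]. A call has exactly 5 rows; each row shifts and turns the commanded pose from where the row before left it, along the tool's axes as they then stand; what a row does not reach is not made up. A row lasts 1/8 s, in which the tool goes at most 62.5 mm and 10.7 degrees, less where a joint would pass 70% of its speed; a pose out of reach is approached as far as the arm can. A call with a number of a shift or a turn outside -1 to 1 is refused whole. A call with a gripper value outside its range is refused whole. The fingers move at their own pace and stop on an object; "force" is the grip in N (left out, the last holds). Time passes only in rows, so rows that do not move let the fingers close, or fill a call up. It gives the time, the measured TCP pose, the force and the opening at its end, in the units of the state.
- get_state(): the state, without advancing time (a new reading comes with each control period).
- camera(name): name is "scene" or "top" or "wrist"; returns a dict with "img" (384x512x3 uint8, blue, green, red), "fx", "fy", "cx", "cy" (pixels), "k1" (the pictures are not rectified: a ray, as slopes to the right and down, at radius r is drawn at 1 + k1 r^2 times it, then the intrinsics apply), "R" (3x3) and "t" (3): a world point X has camera coordinates R X + t; the wrist camera has in their place "hand_eye" (4x4, takes a point from camera to tool coordinates, whose origin is the TCP and whose axes are the tool frame's). Camera axes: x right, y down, z forward; pixel columns grow to the right and rows downward; lengths in mm; the calibration is good to about 2 mm. A picture is of the moment at which its call begins: read the wrist's pose just before it. There is no depth.
- sign_off(): hands the job in, once; it reports no verdict.
The state is a dict: "time_s": time; "joint_pos": joint angles; "joint_vel": joint speeds; "joint_efforts": joint torques, N m; "ee_pos": TCP position; "tool_rot": TCP orientation; "ft_force": force on the tool from outside, world axes, zero at the start; "torque": the same for the moment, N m; "grip_width": finger opening in mm.
Only numpy, scipy, OpenCV 4.12 (cv2) and the standard library are available. Lean on these libraries where they do the work, as an engineer would, in place of code of your own. Each camera call takes 0.05 s, during which the arm holds its last target. There are 200 camera calls.

## Working session

There is one attempt and no reset: what is moved stays moved. The work goes in short steps, Python scripts to look and compute and a tool call to move; the robot and the scene stay as the last step left them, time stands still between calls to the robot, and variables do not carry over. Pictures are saved under pics/ and viewed, about 8 in all and at most 12, crops included, and the job is handed in when it is done.

Besides the shell and the picture viewer there is one more tool, called after "Request:" as name(argument=value, ...) on one line, values as JSON. servo_tool: Moves the arm, as the interface text tells. Shifts and turns lie within -1 to 1; 1 stands for 0.4 m of shift or 90 degrees of turn. Its arguments: {"type":"object","properties":{"plan":{"type":"array","items":{"type":"array","items":{"type":"number"}}},"force":{"type":"number"}},"required":["plan"]}

```bash
ls; mkdir -p pics
python3 - <<'E'
from bench import *
import cv2
print(get_state())
for n in("scene","top"):
    c=camera(n); cv2.imwrite(f"pics/{n}0.png",c["img"]); print({k:v for k,v in c.items() if k!="img"})
E
```

```text
pics
{'time_s': 0.0, 'joint_pos': array([ 1.07821012e+00,  2.59352208e-01,  1.53613507e+00,  1.28691973e-05,
        1.34798918e+00, -2.02795562e-01]), 'joint_vel': array([-0.00085579, -0.00071939, -0.00069659,  0.00022952, -0.00048613,
        0.00073103]), 'joint_efforts': array([ 1.33629746e-03, -4.46032977e+01, -2.90569335e+01, -2.76723622e-04,
        1.19409274e-02,  1.17515964e-05]), 'ee_pos': array([156.86956308, 526.58268401, 230.44887673]), 'tool_rot': array([-1.33327375, -0.99181039,  0.99465503]), 'ft_force': array([ 1.08285828, -0.48756283,  0.55179461]), 'torque': array([-0.05279475,  0.03396374,  0.00209113]), 'grip_width': 85.69075883503002}
{'fx': 486.8716761182829, 'fy': 486.8716761182829, 'cx': 256.45003548463023, 'cy': 197.11144101150774, 'k1': -0.17513406208999618, 'R': array([[ 0.8884416 , -0.45873655,  0.01524129],
       [-0.35162997, -0.70159835, -0.61977103],
       [ 0.29500489,  0.54527107, -0.78463468]]), 't': array([-611.93193232,   60.15828048, 1395.44542938])}
{'fx': 479.98700204161173, 'fy': 479.98700204161173, 'cx': 262.0601751149701, 'cy': 195.78189784556932, 'k1': -0.08230813024529204, 'R': array([[ 0.00968121, -0.99994563, -0.0038741 ],
       [-0.9937068 , -0.0091883 , -0.11163495],
       [ 0.11159328,  0.00493048, -0.99374173]]), 't': array([-261.19293913,  579.56406263, 1299.90183734])}
```

Run:
```python
import cv2,numpy as np
a=cv2.imread("pics/scene0.png");b=cv2.imread("pics/top0.png")
cv2.imwrite("pics/scene0b.png",cv2.resize(a,(800,600)));cv2.imwrite("pics/top0b.png",cv2.resize(b,(800,600)))
```

```text
(no output)
```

View pics/top0b.png

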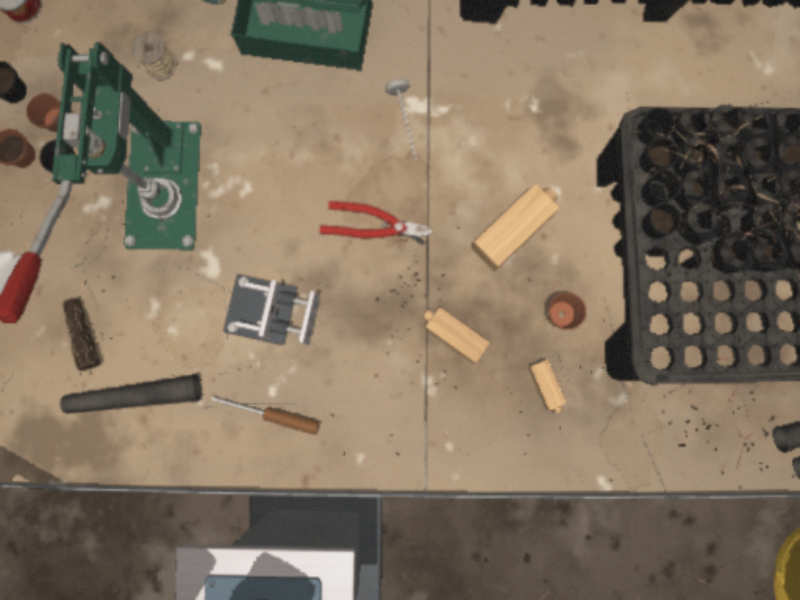

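View pics/scene0b.png

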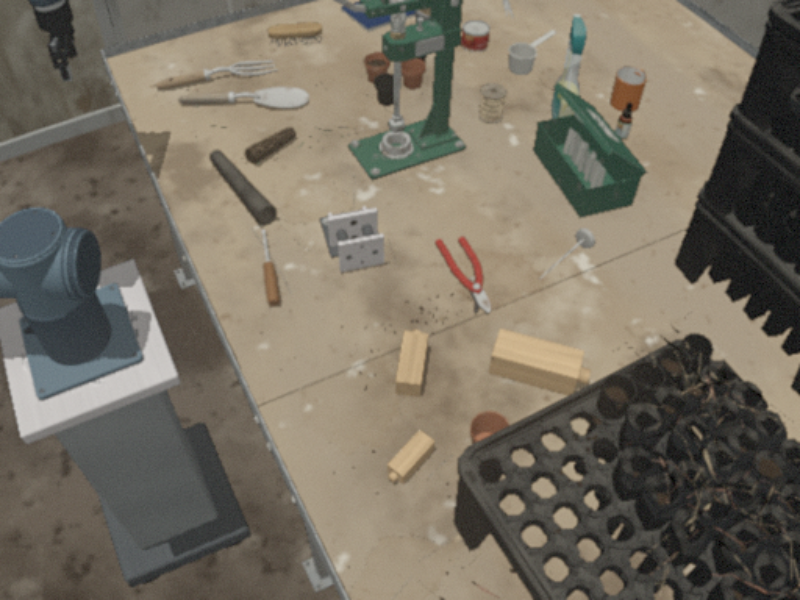

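Top view: the middle-sized post is at about (457,335) in the enlarged picture, spigot at (429,316). The plate is at about (310,315), the pot at (566,310) and the screwdriver at (270,412). I'll enlarge the crops.

Run:
```python
import cv2,numpy as np
b=cv2.imread("pics/top0.png");a=cv2.imread("pics/scene0.png")
r=lambda i,x,y,w,h:cv2.resize(i[y:y+h,x:x+w],None,fx=8,fy=8,interpolation=cv2.INTER_CUBIC)
cv2.imwrite("pics/c1.png",np.hstack([r(b,140,170,50,54)[:,:],r(b,268,190,50,54)]))
cv2.imwrite("pics/c2.png",np.hstack([r(a,204,125,50,54),r(a,240,205,50,54)]))
```

```text
(no output)
```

View pics/c1.png

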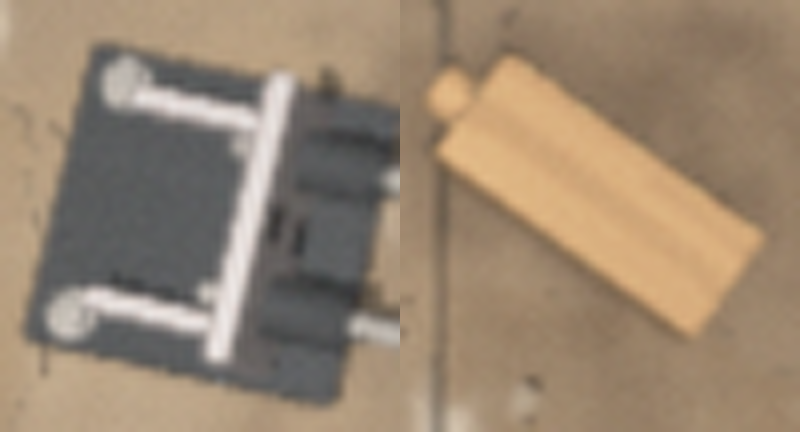

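View pics/c2.png

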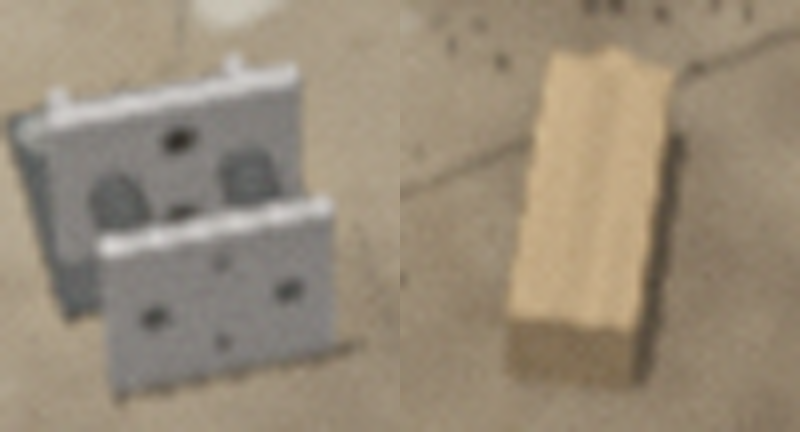

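Top crop: post top-face corners at (510,52), (765,238), (692,338) and (438,150). Scene crop: plate front face spans (105,252), (333,213), (333,347) and (113,392). Next I fit the poses.

```bash
cat > h.py <<'E'
from bench import *
import cv2,numpy as np
from scipy.optimize import least_squares
from scipy.spatial.transform import Rotation as Ro
def proj(c,X):
    p=np.atleast_2d(X)@c["R"].T+c["t"]; s=p[:,:2]/p[:,2:]
    s=s*(1+c["k1"]*(s**2).sum(1,keepdims=True)); return s*[c["fx"],c["fy"]]+[c["cx"],c["cy"]]
def px(u,x0,y0,k=8): return (np.array(u,float)+.5)/k-.5+[x0,y0]
def place(p,L):  # x,y,yaw
    c,s=np.cos(p[2]),np.sin(p[2]); L=np.array(L,float)
    return np.c_[p[0]+c*L[:,0]-s*L[:,1],p[1]+s*L[:,0]+c*L[:,1],L[:,2]]
def fit(obs,p0):
    f=lambda p:np.concatenate([(proj(c,place(p,L))-u).ravel() for c,L,u in obs])
    r=least_squares(f,p0,loss="soft_l1"); return r.x,f(r.x).reshape(-1,2).round(1)
E
python3 - <<'E'
from h import *
S,T=camera("scene"),camera("top")
h=22
# post: local x from foot to spigot, y left
pt=(T,[[110,h,44],[110,-h,44],[0,-h,44],[0,h,44]],px([[38,150],[110,52],[365,238],[292,338]],268,190))
ps=(S,[[0,h,44],[0,-h,44],[110,h,44],[110,-h,44],[0,h,0],[0,-h,0]],px([[112,318],[233,328],[152,52],[272,70],[108,374],[232,385]],240,205))
for o in([pt],[ps],[pt,ps]): print("post foot",*fit(o,[500,-150,.9]))
js=(S,[[0,-45,85],[0,45,85],[0,45,5],[0,-45,5]],px([[105,252],[333,213],[333,347],[113,392]],204,125))
jt=(T,[[0,45,85],[0,-45,85]],px([[317,292],[306,342]],0,0,1.5625))
# plate x axis points to +y world; its y axis = -x world
for L in (1,-1):
  for o in([js],[js,jt]):
    o=[(c,np.array(l)*[1,L,1],u) for c,l,u in o]; print("jig",L,*fit(o,[400,100,1.57]))
for n in[(566,318)]: 
  u=px(n,0,0,1.5625); print("pot",fit([(T,[[0,0,30]],u[None])],[450,-250,0])[0])
for n in [(213,398),(266,412),(320,427),(400,228),(430,233)]:
  u=px(n,0,0,1.5625); print("xy",fit([(T,[[0,0,12]],u[None])],[450,0,0])[0][:2])
E
```

```text
post foot [ 499.39002879 -384.61286533    0.9430432 ] [[-0.6  0.1]
 [-0.1 -0.5]
 [ 0.5 -0. ]
 [ 0.1  0.4]]
post foot [ 503.00746643 -385.56329844 -551.95909483] [[-0.6 -0.8]
 [ 0.6 -0.1]
 [-0.2 -0.2]
 [ 0.3 -0.7]
 [-0.2  0.8]
 [ 0.2  1.4]]
post foot [ 501.61532516 -385.43772663    0.95613511] [[-0.5 -0.3]
 [-0.2 -1. ]
 [ 0.7 -0.9]
 [ 0.5 -0.3]
 [-1.1 -0.7]
 [ 0.1  0.1]
 [-0.5 -0.1]
 [ 0.1 -0.5]
 [-0.7  1. ]
 [-0.3  1.6]]
jig 1 [558.7857268  -83.13564202  -1.77917463] [[-0.5  0. ]
 [ 0.4 -0.7]
 [ 0.4  0.3]
 [-0.3  0.2]]
jig 1 [557.33352633 -86.17209181  -8.05680786] [[-0.5  0.9]
 [ 0.4  0.1]
 [ 0.4  1.1]
 [-0.3  1.1]
 [-0.6 -0.9]
 [-1.2 -0. ]]
jig -1 [558.78572656 -83.13564238 -11.20395264] [[-0.5  0. ]
 [ 0.4 -0.7]
 [ 0.4  0.3]
 [-0.3  0.2]]
jig -1 [557.33352614 -86.17209429 -11.1984003 ] [[-0.5  0.9]
 [ 0.4  0.1]
 [ 0.4  1.1]
 [-0.3  1.1]
 [-0.6 -0.9]
 [-1.2 -0. ]]
pot [ 563.64467902 -534.05257498    0.        ]
xy [415.40927974  95.42801041]
xy [391.92983951  -0.98655784]
xy [366.73168124 -98.19004737]
xy [ 727.73179662 -236.40549887]
xy [ 718.92026455 -291.22969935]
```

Run:
```python
import bench; print([n for n in dir(bench) if n[0]!="_"])
from h import *
print(getattr(bench,"pinch_z",None)); s=get_state(); print(Ro.from_rotvec(s["tool_rot"]).as_matrix().round(3),s["time_s"])
c=camera("wrist");print(c["hand_eye"],c["fx"],c["cx"])
```

```text
['PlanningError', 'camera', 'get_state', 'pinch_z', 'sign_off']
18.700000000000003
[[ 0.286 -0.001 -0.958]
 [ 0.958 -0.001  0.286]
 [-0.001 -1.     0.   ]] 0.2
[[ 9.99999822e-01  5.94954432e-04  4.56108529e-05  1.09532568e+00]
 [ 1.37608025e-04 -3.04318345e-01  9.52570379e-01 -1.42108306e+02]
 [ 5.80616188e-04 -9.52570203e-01 -3.04318372e-01  7.87088958e+01]
 [ 0.00000000e+00  0.00000000e+00  0.00000000e+00  1.00000000e+00]] 294.774050350838 244.6128246181657
```

```bash
cat >> h.py <<'E'
def frame(az,pitch):  # tool az (deg) heading of z/d at lying; pitch 0 = level pointing along az, 90 = down; x to the right
    a,p=np.radians([az,pitch]); f=np.array([np.cos(a),np.sin(a),0]); u=np.array([0,0,1])
    y=np.cos(p)*f-np.sin(p)*u; x=np.array([np.sin(a),-np.cos(a),0]); return np.c_[x,y,np.cross(x,y)]
def rows(pos,R,claw,n=5,mm=56,deg=9.9,at=None):
    """rows toward TCP pos,R from the measured pose"""
    s=get_state(); p=np.array(s["ee_pos"]) if at is None else at[0]; Q=Ro.from_rotvec(s["tool_rot"]) if at is None else at[1]
    T=Ro.from_matrix(R); out=[]
    N=max(1,np.ceil(np.linalg.norm(pos-p)/mm),np.ceil(np.degrees((Q.inv()*T).magnitude())/deg)); 
    for i in range(n):
        m=max(1,N-i); d=(pos-p)/m; w=(Q.inv()*T).as_rotvec()/m
        r=np.r_[Q.inv().apply(d)/400,w/(np.pi/2)].round(4)
        if i>=N: r*=0
        out.append(r.tolist()+[claw]); p=p+Q.apply(r[:3]*400); Q=Q*Ro.from_rotvec(r[3:]*np.pi/2)
    print("N",int(N)); print(out); return p,Q
def st():
    s=get_state(); print(round(s["time_s"],2),s["ee_pos"].round(1),"q",s["joint_pos"].round(2),"F",s["ft_force"].round(1),"w",round(s["grip_width"],1))
AZ=np.degrees(.95); DP=np.array([np.cos(.95),np.sin(.95),0]); TH=30
RG=frame(AZ,90+TH); G=np.array([500.5,-385,0])+58*DP+[0,0,28]  # grasp point
TG=G+18.7*RG[:,1]; PRE=TG-130*RG[:,1]
E
python3 - <<'E'
from h import *
print(RG.round(2),TG,PRE); at=rows(PRE,RG,0); at=rows(PRE,RG,0,at=at);at=rows(PRE,RG,0,at=at)
E
```

```text
[[ 0.81 -0.29  0.5 ]
 [-0.58 -0.41  0.7 ]
 [ 0.   -0.87 -0.5 ]] [ 528.7988823  -345.42733569   11.80532495] [ 566.60828312 -292.55532788  124.38862744]
N 17
[[-0.0983, 0.0157, -0.0922, -0.0132, 0.0694, 0.0186, 0], [-0.0871, 0.0205, -0.1019, -0.0132, 0.0694, 0.0186, 0], [-0.0749, 0.025, -0.1103, -0.0132, 0.0694, 0.0186, 0], [-0.0617, 0.0294, -0.1171, -0.0132, 0.0694, 0.0185, 0], [-0.0477, 0.0335, -0.1225, -0.0132, 0.0694, 0.0185, 0]]
N 12
[[-0.0331, 0.0372, -0.1261, -0.0133, 0.0694, 0.0185, 0], [-0.0181, 0.0406, -0.1281, -0.0133, 0.0694, 0.0186, 0], [-0.0029, 0.0436, -0.1284, -0.0132, 0.0694, 0.0185, 0], [0.0124, 0.0461, -0.1269, -0.0133, 0.0693, 0.0185, 0], [0.0274, 0.0482, -0.1238, -0.0132, 0.0694, 0.0186, 0]]
N 7
[[0.0421, 0.0497, -0.119, -0.0133, 0.0693, 0.0185, 0], [0.0561, 0.0507, -0.1126, -0.0132, 0.0694, 0.0186, 0], [0.0695, 0.0511, -0.1047, -0.0133, 0.0693, 0.0185, 0], [0.0819, 0.051, -0.0954, -0.0132, 0.0694, 0.0186, 0], [0.0932, 0.0502, -0.0847, -0.0133, 0.0693, 0.0185, 0]]
```

Request:
servo_tool(plan=[[-0.098, 0.016, -0.092, -0.013, 0.069, 0.019, 0], [-0.087, 0.02, -0.102, -0.013, 0.069, 0.019, 0], [-0.075, 0.025, -0.11, -0.013, 0.069, 0.019, 0], [-0.062, 0.029, -0.117, -0.013, 0.069, 0.019, 0], [-0.048, 0.033, -0.122, -0.013, 0.069, 0.019, 0]])

```text
time_s: 0.88
ee_pos: [277.9, 284.9, 200.3]
tool_rot: [-1.665, -0.54, 0.634]
ft_force: [-0.7, 0.7, -1.1]
grip_width: 85.6
```

Run:
```python
from h import *
st(); at=rows(PRE,RG,0); at=rows(PRE,RG,0,at=at);at=rows(PRE,RG,0,at=at)
```

```text
0.88 [277.9 284.9 200.3] q [ 0.65  0.1   1.83 -0.15  1.32 -0.04] F [-0.7  0.7 -1.1] w 85.6
N 12
[[-0.0329, 0.0374, -0.1259, -0.0131, 0.0694, 0.0184, 0], [-0.0179, 0.0408, -0.1279, -0.0131, 0.0694, 0.0184, 0], [-0.0028, 0.0437, -0.1281, -0.0131, 0.0694, 0.0184, 0], [0.0125, 0.0462, -0.1267, -0.0132, 0.0694, 0.0184, 0], [0.0275, 0.0482, -0.1235, -0.0131, 0.0694, 0.0184, 0]]
N 7
[[0.0421, 0.0497, -0.1187, -0.0132, 0.0694, 0.0184, 0], [0.0562, 0.0507, -0.1123, -0.0131, 0.0694, 0.0184, 0], [0.0695, 0.0511, -0.1044, -0.0132, 0.0694, 0.0184, 0], [0.0818, 0.051, -0.0951, -0.0131, 0.0693, 0.0184, 0], [0.0931, 0.0503, -0.0846, -0.0132, 0.0694, 0.0184, 0]]
N 2
[[0.1031, 0.0491, -0.0728, -0.0131, 0.0693, 0.0184, 0], [0.1117, 0.0474, -0.0602, -0.0132, 0.0694, 0.0184, 0], [0.0, 0.0, 0.0, 0.0, -0.0, -0.0, 0], [0.0, 0.0, 0.0, 0.0, -0.0, -0.0, 0], [0.0, 0.0, 0.0, 0.0, -0.0, -0.0, 0]]
```

Request:
servo_tool(plan=[[-0.033, 0.037, -0.126, -0.013, 0.069, 0.018, 0], [-0.018, 0.041, -0.128, -0.013, 0.069, 0.018, 0], [-0.003, 0.044, -0.128, -0.013, 0.069, 0.018, 0], [0.012, 0.046, -0.127, -0.013, 0.069, 0.018, 0], [0.027, 0.048, -0.124, -0.013, 0.069, 0.018, 0]])

```text
time_s: 1.5
ee_pos: [399.1, 44.3, 168.5]
tool_rot: [-1.888, -0.063, 0.234]
ft_force: [0.7, -0.5, -0.4]
grip_width: 85.4
```

Request:
servo_tool(plan=[[0.042, 0.05, -0.119, -0.013, 0.069, 0.018, 0], [0.056, 0.051, -0.112, -0.013, 0.069, 0.018, 0], [0.07, 0.051, -0.104, -0.013, 0.069, 0.018, 0], [0.082, 0.051, -0.095, -0.013, 0.069, 0.018, 0], [0.093, 0.05, -0.085, -0.013, 0.069, 0.018, 0]])

```text
time_s: 2.12
ee_pos: [521.5, -195.1, 135.7]
tool_rot: [-2.001, 0.434, -0.193]
ft_force: [0.8, 0.4, 1.0]
grip_width: 85.6
```

Run:
```python
from h import *
st(); at=rows(PRE,RG,0)
```

```text
2.12 [ 521.5 -195.1  135.7] q [-0.27  0.46  1.58 -0.49  1.25  0.3 ] F [0.8 0.4 1. ] w 85.6
N 2
[[0.0995, 0.0492, -0.0768, -0.0146, 0.0712, 0.0197, 0], [0.1088, 0.0476, -0.0639, -0.0146, 0.0711, 0.0198, 0], [0.0, 0.0, -0.0, -0.0, 0.0, -0.0, 0], [0.0, 0.0, -0.0, -0.0, 0.0, -0.0, 0], [0.0, 0.0, -0.0, -0.0, 0.0, -0.0, 0]]
```

Request:
servo_tool(plan=[[0.1, 0.049, -0.077, -0.015, 0.071, 0.02, 0], [0.109, 0.048, -0.064, -0.015, 0.071, 0.02, 0], [0, 0, 0, 0, 0, 0, 0], [0, 0, 0, 0, 0, 0, 0], [0, 0, 0, 0, 0, 0, 0]])

```text
time_s: 2.75
ee_pos: [566.2, -289.9, 125.0]
tool_rot: [-2.017, 0.642, -0.368]
ft_force: [0.2, 0.3, 0.0]
grip_width: 85.5
```

```bash
cat >> h.py <<'E'
def wcam(name=None):
    s=get_state(); c=camera("wrist"); H=np.eye(4); H[:3,:3]=Ro.from_rotvec(s["tool_rot"]).as_matrix(); H[:3,3]=s["ee_pos"]
    M=np.linalg.inv(H@c["hand_eye"]); c["R"]=M[:3,:3]; c["t"]=M[:3,3]
    if name: cv2.imwrite(name,c["img"])
    return c
E
python3 - <<'E'
from h import *
st(); rows(PRE,RG,0); c=wcam()
L=[[x,y,44] for x,y in((0,22),(0,-22),(110,-22),(110,22))]
u=proj(c,place([500.5,-385,.95],L)); print(u.round())
i=c["img"]; cv2.polylines(i,[u.round().astype(int)[:,None]],True,(255,0,0),1); cv2.imwrite("pics/w1.png",i)
E
```

```text
2.75 [ 566.2 -289.9  125. ] q [-0.38  0.62  1.36 -0.52  1.33  0.41] F [0.2 0.3 0. ] w 85.5
N 1
[[0.0047, 0.0038, -0.0035, 0.0004, 0.0035, 0.0005, 0], [-0.0, 0.0, -0.0, 0.0, -0.0, 0.0, 0], [-0.0, 0.0, -0.0, 0.0, -0.0, 0.0, 0], [-0.0, 0.0, -0.0, 0.0, -0.0, 0.0, 0], [-0.0, 0.0, -0.0, 0.0, -0.0, 0.0, 0]]
[[225. 244.]
 [269. 244.]
 [278. 162.]
 [219. 162.]]
```

View pics/w1.png

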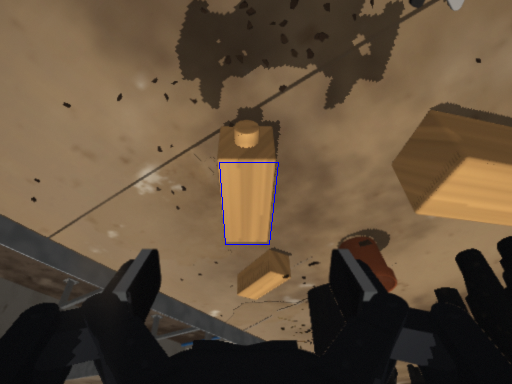

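The wrist view shows the predicted outline (219–278, 162–244) lying on the post's top face, with the fingers straddling it. I can go down.

Run:
```python
from h import *
rows(TG,RG,0,mm=33)
```

```text
N 4
[[0.001, 0.0824, -0.0008, 0.0001, 0.0009, 0.0002, 0], [0.001, 0.0824, -0.0008, 0.0001, 0.0008, 0.0002, 0], [0.0011, 0.0823, -0.0008, 0.0001, 0.0009, 0.0002, 0], [0.0011, 0.0824, -0.0009, 0.0001, 0.0008, 0.0002, 0], [0.0, -0.0, 0.0, 0.0, 0.0, 0.0, 0]]
```

Request:
servo_tool(plan=[[0.001, 0.082, -0.001, 0, 0.001, 0, 0], [0.001, 0.082, -0.001, 0, 0.001, 0, 0], [0.001, 0.082, -0.001, 0, 0.001, 0, 0], [0.001, 0.082, -0.001, 0, 0.001, 0, 0], [0, 0, 0, 0, 0, 0, 0]])

```text
time_s: 3.42
ee_pos: [526.7, -345.6, 10.4]
tool_rot: [-2.015, 0.651, -0.371]
ft_force: [-0.2, 0.7, 0.3]
grip_width: 85.3
```

Request:
servo_tool(plan=[[0, 0, 0, 0, 0, 0, 0.8], [0, 0, 0, 0, 0, 0, 0.8], [0, 0, 0, 0, 0, 0, 0.8], [0, 0, 0, 0, 0, 0, 0.8], [0, 0, 0, 0, 0, 0, 0.8]], force=60)

```text
time_s: 4.05
ee_pos: [530.3, -346.3, 13.7]
tool_rot: [-2.017, 0.645, -0.378]
ft_force: [1.9, 3.9, 7.3]
grip_width: 43.1
```

Request:
servo_tool(plan=[[0, 0, 0, 0, 0, 0, 0.8], [0, 0, 0, 0, 0, 0, 0.8], [0, 0, 0, 0, 0, 0, 0.8], [0, 0, 0, 0, 0, 0, 0.8], [0, 0, 0, 0, 0, 0, 0.8]])

```text
time_s: 4.68
ee_pos: [530.3, -346.3, 13.7]
tool_rot: [-2.017, 0.645, -0.378]
ft_force: [1.5, 4.3, 6.9]
grip_width: 43.3
```

```bash
cat >> h.py <<'E'
JIG=np.array([558.,-84.6,0]); JAZ=np.degrees(1.364); D=np.array([np.cos(1.364),np.sin(1.364),0])
def tool_for(foot,az=JAZ):
    z=np.load("rel.npz"); P=frame(az,0); R=P@z["R"]; return foot+P@z["t"],R
def post_now():
    s=get_state(); z=np.load("rel.npz"); P=Ro.from_rotvec(s["tool_rot"]).as_matrix()@z["R"].T
    return s["ee_pos"]-P@z["t"],P
E
python3 - <<'E'
from h import *
s=get_state(); R=Ro.from_rotvec(s["tool_rot"]).as_matrix(); x=R[:,0]*[1,1,0]; x/=np.linalg.norm(x)
P=np.c_[x,[0,0,-1],np.cross(x,[0,0,-1])]; print("post az",np.degrees(np.arctan2(P[1,2],P[0,2])))
zp=P[:,2]; mid=s["ee_pos"]-18.7*R[:,1]
foot=np.array([500.5,-385,22]); foot+=x*(x@(mid-foot)); print(foot, mid)
np.savez("rel.npz",R=P.T@R,t=P.T@(s["ee_pos"]-foot)); print(np.load("rel.npz")["t"])
F=JIG-90*D+[0,0,40]; t=tool_for(F); print(t)
up=s["ee_pos"]+[0,0,120]; at=rows(up,R,.8,mm=32); at=rows(*t,.8,at=at); at=rows(*t,.8,at=at); at=rows(*t,.8,at=at); print(at[0])
E
```

```text
post az 54.3954423146037
[ 501.84403043 -385.962393     22.        ] [ 535.72932762 -338.63986416   29.89997925]
[ 0.07155601  8.28988417 48.84533878]
(array([ 541.29285743, -164.58387048,   88.84533878]), array([[ 9.77776683e-01,  1.81509301e-01,  1.04914876e-01],
       [-2.09649130e-01,  8.46536127e-01,  4.89309542e-01],
       [-1.38767805e-17, -5.00430774e-01,  8.65776554e-01]]))
N 4
[[0.0003, -0.0649, -0.0375, -0.0, -0.0, -0.0, 0.8], [0.0003, -0.0649, -0.0375, -0.0, -0.0, -0.0, 0.8], [0.0004, -0.065, -0.0376, -0.0, -0.0, -0.0, 0.8], [0.0003, -0.0649, -0.0375, -0.0, -0.0, -0.0, 0.8], [0.0, -0.0, -0.0, -0.0, -0.0, -0.0, 0.8]]
N 10
[[-0.0243, -0.0097, 0.0389, 0.0985, -0.0279, 0.0078, 0.8], [-0.0226, -0.0032, 0.0409, 0.0985, -0.0279, 0.0078, 0.8], [-0.0208, 0.0035, 0.0419, 0.0985, -0.0279, 0.0078, 0.8], [-0.0188, 0.0102, 0.0417, 0.0985, -0.0279, 0.0078, 0.8], [-0.0169, 0.0168, 0.0404, 0.0985, -0.0279, 0.0078, 0.8]]
N 5
[[-0.0149, 0.0231, 0.038, 0.0985, -0.0279, 0.0078, 0.8], [-0.013, 0.0289, 0.0345, 0.0986, -0.0279, 0.0078, 0.8], [-0.0112, 0.034, 0.0302, 0.0985, -0.028, 0.0078, 0.8], [-0.0095, 0.0384, 0.025, 0.0986, -0.0279, 0.0077, 0.8], [-0.0081, 0.042, 0.0192, 0.0985, -0.028, 0.0078, 0.8]]
N 1
[[-0.0, 0.0, -0.0, 0.0, 0.0, -0.0, 0.8], [-0.0, 0.0, -0.0, 0.0, 0.0, -0.0, 0.8], [-0.0, 0.0, -0.0, 0.0, 0.0, -0.0, 0.8], [-0.0, 0.0, -0.0, 0.0, 0.0, -0.0, 0.8], [-0.0, 0.0, -0.0, 0.0, 0.0, -0.0, 0.8]]
[ 541.30295537 -164.59066222   88.85312834]
```

Request:
servo_tool(plan=[[0, -0.065, -0.037, 0, 0, 0, 0.8], [0, -0.065, -0.038, 0, 0, 0, 0.8], [0, -0.065, -0.037, 0, 0, 0, 0.8], [0, -0.065, -0.038, 0, 0, 0, 0.8], [0, 0, 0, 0, 0, 0, 0.8]])

```text
time_s: 5.3
ee_pos: [530.4, -346.9, 134.7]
tool_rot: [-2.017, 0.644, -0.382]
ft_force: [0.2, 0.1, -1.8]
grip_width: 43.4
```

Request:
servo_tool(plan=[[-0.024, -0.01, 0.039, 0.098, -0.028, 0.008, 0.8], [-0.023, -0.003, 0.041, 0.098, -0.028, 0.008, 0.8], [-0.021, 0.003, 0.042, 0.098, -0.028, 0.008, 0.8], [-0.019, 0.01, 0.042, 0.098, -0.028, 0.008, 0.8], [-0.017, 0.017, 0.04, 0.098, -0.028, 0.008, 0.8]])

```text
time_s: 5.92
ee_pos: [533.8, -254.3, 108.8]
tool_rot: [-1.269, 0.346, -0.297]
ft_force: [-0.7, 0.7, -2.7]
grip_width: 43.9
```

Run:
```python
from h import *
st(); F=JIG-90*D+[0,0,40]; t=tool_for(F); at=rows(*t,.8)
```

```text
5.92 [ 533.8 -254.3  108.8] q [-0.77  0.51  1.5   0.22  1.31 -0.42] F [-0.7  0.7 -2.7] w 43.9
N 5
[[-0.0138, 0.0219, 0.0382, 0.0983, -0.0284, 0.0072, 0.8], [-0.0119, 0.0277, 0.0349, 0.0983, -0.0283, 0.0072, 0.8], [-0.0101, 0.0328, 0.0307, 0.0983, -0.0284, 0.0072, 0.8], [-0.0084, 0.0373, 0.0257, 0.0982, -0.0283, 0.0072, 0.8], [-0.007, 0.0409, 0.0199, 0.0983, -0.0284, 0.0071, 0.8]]
```

Request:
servo_tool(plan=[[-0.014, 0.022, 0.038, 0.098, -0.028, 0.007, 0.8], [-0.012, 0.028, 0.035, 0.098, -0.028, 0.007, 0.8], [-0.01, 0.033, 0.031, 0.098, -0.028, 0.007, 0.8], [-0.008, 0.037, 0.026, 0.098, -0.028, 0.007, 0.8], [-0.007, 0.041, 0.02, 0.098, -0.028, 0.007, 0.8]])

```text
time_s: 6.55
ee_pos: [541.5, -165.3, 88.0]
tool_rot: [-0.525, 0.059, -0.21]
ft_force: [-0.2, 0.8, -2.2]
grip_width: 43.6
```

Request:
servo_tool(plan=[[0, 0, 0, 0, 0, 0, 0.8], [0, 0, 0, 0, 0, 0, 0.8], [0, 0, 0, 0, 0, 0, 0.8], [0, 0, 0, 0, 0, 0, 0.8], [0, 0, 0, 0, 0, 0, 0.8]])

```text
time_s: 7.18
ee_pos: [542.1, -165.6, 90.1]
tool_rot: [-0.531, 0.057, -0.209]
ft_force: [0.3, 0.3, -1.1]
grip_width: 43.6
```

Run:
```python
from h import *
st(); F=JIG-90*D+[0,0,40]; t=tool_for(F); at=rows(*t,.8); p,P=post_now(); print(p,P.round(3))
r=lambda i,x,y,w,h,k:cv2.resize(i[y:y+h,x:x+w],None,fx=k,fy=k,interpolation=cv2.INTER_CUBIC)
out=[]
V=[[x,y,z] for x in(-22,22) for y in(-22,22) for z in(0,110)]+[[0,0,124]]
for n in("scene","top"):
    c=camera(n); u=proj(c,np.array(V)@P.T+p); j=proj(c,JIG+[0,0,45]); print(n,((u.round(1))).tolist(),j)
    x0,y0=(j[0].astype(int)-[35,60]) if n=="scene" else (j[0].astype(int)-[35,45]); im=r(c["img"],x0,y0,100,100,4)
    for q in u: cv2.circle(im,tuple((((q-[x0,y0])+.5)*4-.5).round().astype(int).tolist()),2,(255,0,0),-1)
    out.append(im)
    print(x0,y0)
cv2.imwrite("pics/s2.png",np.hstack(out))
```

```text
7.17 [ 542.1 -165.6   90.1] q [-0.94  0.79  1.51  0.7   1.66 -0.98] F [ 0.3  0.3 -1.1] w 43.6
N 1
[[-0.0025, 0.0033, -0.0016, 0.0058, -0.0009, 0.0017, 0.8], [-0.0, 0.0, 0.0, 0.0, -0.0, -0.0, 0.8], [-0.0, 0.0, 0.0, 0.0, -0.0, -0.0, 0.8], [-0.0, 0.0, 0.0, 0.0, -0.0, -0.0, 0.8], [-0.0, 0.0, 0.0, 0.0, -0.0, -0.0, 0.8]]
[ 540.21028451 -174.12444547   41.29861288] [[ 0.978  0.208  0.002]
 [-0.208  0.978  0.009]
 [ 0.    -0.009  1.   ]]
scene [[233.4, 192.9], [232.4, 167.3], [229.9, 181.7], [228.7, 156.0], [248.1, 189.9], [248.0, 164.3], [244.3, 178.9], [244.1, 153.1], [238.2, 156.6]] [[231.23313455 162.7204326 ]]
196 102
top [[238.2, 219.8], [235.5, 217.0], [222.6, 216.3], [218.5, 213.2], [241.8, 204.2], [239.4, 200.0], [226.2, 200.7], [222.4, 196.3], [228.5, 206.1]] [[199.69363639 203.36234261]]
164 158
```

View pics/s2.png

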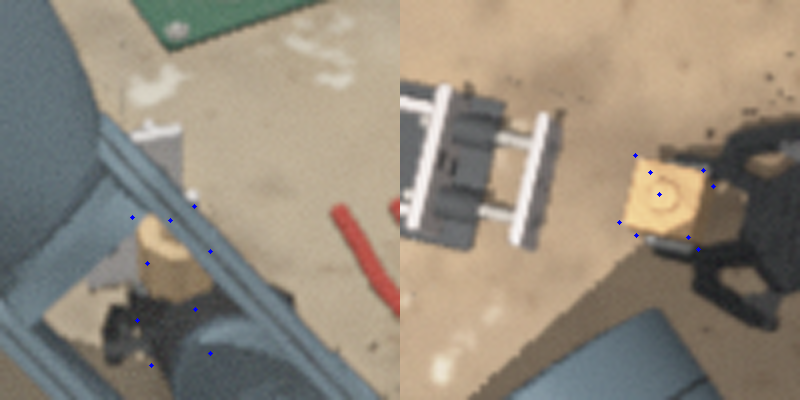

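The top view shows the post upright about 65 mm in front of the plate, spigot up. I'll enlarge to get the exact relative offset.

Run:
```python
from h import *
c=camera("top"); cv2.imwrite("pics/t3.png",cv2.resize(c["img"][180:230,170:250],None,fx=10,fy=10,interpolation=cv2.INTER_CUBIC)); st()
```

```text
7.33 [ 541.9 -165.5   89.6] q [-0.94  0.79  1.51  0.7   1.66 -0.98] F [ 0.9 -0.9 -1.6] w 43.4
```

View pics/t3.png

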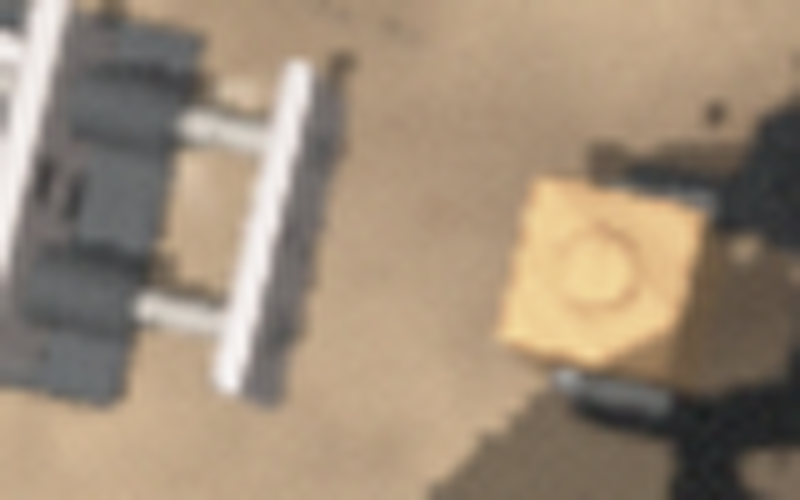

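Run:
```python
from h import *
c=camera("top"); p,P=post_now(); zt=p[2]+110
K=lambda u:px(u,170,180,10)
h=22
q,r=fit([(c,[[h,-h,zt],[h,h,zt],[-h,h,zt],[-h,-h,zt],[0,0,zt+14]],K([[498,338],[535,178],[708,202],[672,378],[600,265]])[[1,0,3,2,4]])],[540,-174,1.364])
# local x = push direction, y = left of it (toward robot = -x world)
print("post",q,r.tolist(),"model",p)
g,r=fit([(c,[[0,45,85],[0,-45,85]],K([[240,393],[315,66]]))],[558,-84,1.364]); print("jig",g,r.tolist())
v=(q-g)[:2]; d=np.array([np.cos(g[2]),np.sin(g[2])]); print("gap",-v@d-22,"lateral(left+)",v@[-d[1],d[0]])
m=(p-JIG)[:2]; print("model gap",-m@D[:2]-22,m@[-D[1],D[0]])
```

```text
post [ 539.885669   -175.45140761    1.38498528] [[0.1, -0.7], [0.2, 0.3], [-0.1, -0.3], [-0.2, 0.3], [-0.1, 0.3]] model [ 539.95611877 -173.94009319   40.69676767]
jig [556.59916245 -83.5824259    1.36943934] [[-0.0, 0.1], [0.0, -0.1]]
gap 71.35555189705042 lateral(left+) -1.9978969086479914
model gap 69.14145895168454 -0.6843697785776115
```

```bash
sed -i 's/^JIG=.*/JIG=np.array([557.,-84.4,0]); JAZ=np.degrees(1.367); D=np.array([np.cos(1.367),np.sin(1.367),0])/' h.py
python3 - <<'E'
from h import *
rows(*tool_for(JIG-47*D+[0,0,5]),.8,mm=17)
E
```

```text
N 4
[[-0.0012, 0.0349, -0.0053, 0.0012, -0.0006, 0.0008, 0.8], [-0.0012, 0.0348, -0.0054, 0.0012, -0.0006, 0.0008, 0.8], [-0.0012, 0.0348, -0.0055, 0.0013, -0.0007, 0.0008, 0.8], [-0.0011, 0.0349, -0.0055, 0.0012, -0.0006, 0.0007, 0.8], [0.0, -0.0, -0.0, 0.0, -0.0, 0.0, 0.8]]
```

Request:
servo_tool(plan=[[-0.001, 0.035, -0.005, 0.001, -0.001, 0.001, 0.8], [-0.001, 0.035, -0.006, 0.001, -0.001, 0.001, 0.8], [-0.001, 0.035, -0.005, 0.001, -0.001, 0.001, 0.8], [-0.001, 0.035, -0.006, 0.001, -0.001, 0.001, 0.8], [0, 0, 0, 0, 0, 0, 0.8]])

```text
time_s: 8.0
ee_pos: [549.1, -120.6, 52.7]
tool_rot: [-0.522, 0.054, -0.2]
ft_force: [-0.1, -1.4, -1.7]
grip_width: 43.7
```

Request:
servo_tool(plan=[[0, 0, 0, 0, 0, 0, 0.8], [0, 0, 0, 0, 0, 0, 0.8], [0, 0, 0, 0, 0, 0, 0.8], [0, 0, 0, 0, 0, 0, 0.8], [0, 0, 0, 0, 0, 0, 0.8]])

```text
time_s: 8.62
ee_pos: [549.5, -122.4, 53.5]
tool_rot: [-0.524, 0.053, -0.202]
ft_force: [0.1, -0.4, -1.2]
grip_width: 43.0
```

Run:
```python
from h import *
st(); p,P=post_now(); print(p,P.round(3)); m=(p-JIG)[:2]; print("gap",-m@D[:2]-22,m@[-D[1],D[0]])
rows(*tool_for(JIG-47*D+[0,0,1]),.8,mm=1.5)
```

```text
8.62 [ 549.5 -122.4   53.5] q [-0.89  0.82  1.58  0.74  1.57 -1.02] F [ 0.1 -0.4 -1.2] w 43.0
[ 547.80221846 -130.55317784    4.6907556 ] [[ 0.98   0.2   -0.001]
 [-0.2    0.98   0.001]
 [ 0.001 -0.001  1.   ]]
gap 25.059577439583784 -0.3334381883184019
N 3
[[-0.0002, 0.0015, -0.0027, 0.0003, 0.0005, -0.0003, 0.8], [-0.0002, 0.0016, -0.0026, 0.0002, 0.0004, -0.0002, 0.8], [-0.0002, 0.0015, -0.0027, 0.0003, 0.0005, -0.0003, 0.8], [-0.0, 0.0, 0.0, -0.0, -0.0, 0.0, 0.8], [-0.0, 0.0, 0.0, -0.0, -0.0, 0.0, 0.8]]
```

Request:
servo_tool(plan=[[0, 0.0013, -0.0022, 0, 0, 0, 0.8], [0, 0.0013, -0.0022, 0, 0, 0, 0.8], [0, 0.0013, -0.0022, 0, 0, 0, 0.8], [0, 0.0013, -0.0022, 0, 0, 0, 0.8], [0, 0, 0, 0, 0, 0, 0.8]])

```text
time_s: 9.25
ee_pos: [549.5, -122.1, 49.2]
tool_rot: [-0.523, 0.053, -0.201]
ft_force: [-0.7, -0.4, -0.7]
grip_width: 43.2
```

Request:
servo_tool(plan=[[0, 0.0013, -0.0022, 0, 0, 0, 0.8], [0, 0, 0, 0, 0, 0, 0.8], [0, 0, 0, 0, 0, 0, 0.8], [0, 0, 0, 0, 0, 0, 0.8], [0, 0, 0, 0, 0, 0, 0.8]])

```text
time_s: 9.88
ee_pos: [549.5, -122.2, 48.4]
tool_rot: [-0.523, 0.053, -0.201]
ft_force: [-0.3, 0.0, -1.7]
grip_width: 43.2
```

Request:
servo_tool(plan=[[0, 0.0013, -0.0022, 0, 0, 0, 0.8], [0, 0, 0, 0, 0, 0, 0.8], [0, 0, 0, 0, 0, 0, 0.8], [0, 0, 0, 0, 0, 0, 0.8], [0, 0, 0, 0, 0, 0, 0.8]])

```text
time_s: 10.5
ee_pos: [549.6, -122.2, 47.4]
tool_rot: [-0.523, 0.053, -0.202]
ft_force: [0.4, -0.8, 1.3]
grip_width: 43.4
```

Request:
servo_tool(plan=[[0, 0.0013, -0.0022, 0, 0, 0, 0.8], [0, 0, 0, 0, 0, 0, 0.8], [0, 0, 0, 0, 0, 0, 0.8], [0, 0, 0, 0, 0, 0, 0.8], [0, 0, 0, 0, 0, 0, 0.8]])

```text
time_s: 11.12
ee_pos: [549.6, -122.2, 47.4]
tool_rot: [-0.522, 0.052, -0.202]
ft_force: [-1.4, -1.8, 6.5]
grip_width: 42.6
```

Request:
servo_tool(plan=[[0, 0.0081, 0.006, 0, 0, 0, 0.8], [0, 0.0087, 0.005, 0, 0, 0, 0.8], [0, 0.0087, 0.005, 0, 0, 0, 0.8], [0, 0.0087, 0.005, 0, 0, 0, 0.8], [0, 0.0087, 0.005, 0, 0, 0, 0.8]])

```text
time_s: 11.75
ee_pos: [554.2, -103.2, 47.5]
tool_rot: [-0.524, 0.052, -0.203]
ft_force: [-0.0, -4.6, 6.8]
grip_width: 43.2
```

Request:
servo_tool(plan=[[0, 0, 0, 0, 0, 0, 0.8], [0, 0, 0, 0, 0, 0, 0.8], [0, 0, 0, 0, 0, 0, 0.8], [0, 0, 0, 0, 0, 0, 0.8], [0, 0, 0, 0, 0, 0, 0.8]])

```text
time_s: 12.38
ee_pos: [554.2, -102.7, 47.4]
tool_rot: [-0.523, 0.052, -0.203]
ft_force: [1.3, -3.5, 5.7]
grip_width: 43.4
```

Run:
```python
from h import *
st(); p,P=post_now(); print(p,P.round(3)); m=(p-JIG)[:2]; print("gap",-m@D[:2]-22,m@[-D[1],D[0]],"tool d",(P@np.load("rel.npz")["R"]).T@D)
```

```text
12.38 [ 554.2 -102.7   47.4] q [-0.86  0.82  1.6   0.76  1.54 -1.03] F [ 1.3 -3.5  5.7] w 43.4
[ 552.59871816 -110.87660658   -1.41246041] [[ 0.98   0.201 -0.002]
 [-0.201  0.98   0.001]
 [ 0.002 -0.     1.   ]]
gap 4.819450260747576 -1.0483631825634419 tool d [-0.00286868  0.86553625  0.50083806]
```

Request:
servo_tool(plan=[[-0.0005, 0.006, 0.0047, 0, 0, 0, 0.8], [-0.0005, 0.0065, 0.0038, 0, 0, 0, 0.8], [-0.0005, 0.0065, 0.0038, 0, 0, 0, 0.8], [-0.0005, 0.0065, 0.0038, 0, 0, 0, 0.8], [-0.0005, 0, 0, 0, 0, 0, 0.8]])

```text
time_s: 13.0
ee_pos: [555.7, -91.5, 47.4]
tool_rot: [-0.525, 0.052, -0.203]
ft_force: [0.5, -7.5, 5.7]
grip_width: 43.7
```

Request:
servo_tool(plan=[[0, 0, 0, 0, 0, 0, 0.8], [0, 0, 0, 0, 0, 0, 0.8], [0, 0, 0, 0, 0, 0, 0.8], [0, 0, 0, 0, 0, 0, 0.8], [0, 0, 0, 0, 0, 0, 0.8]])

```text
time_s: 13.62
ee_pos: [555.7, -91.6, 47.4]
tool_rot: [-0.525, 0.052, -0.203]
ft_force: [-1.1, -6.6, 5.5]
grip_width: 43.0
```

```bash
cat >> h.py <<'E'
def rep():
    st(); p,P=post_now(); print(p,P.round(3).tolist()); m=(p-JIG)[:2]; print("gap",-m@D[:2]-22,"lat",m@[-D[1],D[0]],"push",-get_state()["ft_force"]@D)
E
python3 -c "
from h import *
rep()"
```

```text
13.62 [555.7 -91.6  47.4] q [-0.85  0.81  1.62  0.77  1.52 -1.03] F [-1.1 -6.6  5.5] w 43.0
[554.11704266 -99.78854527  -1.41695528] [[0.979, 0.201, -0.002], [-0.201, 0.979, 0.003], [0.003, -0.002, 1.0]]
gap -6.346438468948927 lat -0.2911698475877067 push 6.672944810628795
```

Request:
servo_tool(plan=[[0, 0.0043, 0.0025, 0, 0, 0, 0.8], [0, 0.0043, 0.0025, 0, 0, 0, 0.8], [0, 0.0043, 0.0025, 0, 0, 0, 0.8], [0, 0.0043, 0.0025, 0, 0, 0, 0.8], [0, 0, 0, 0, 0, 0, 0.8]])

```text
time_s: 14.25
ee_pos: [557.2, -84.8, 47.4]
tool_rot: [-0.526, 0.052, -0.203]
ft_force: [-3.2, -12.0, 6.8]
grip_width: 43.3
```

Run:
```python
from h import *
rep(); c=camera("top"); cv2.imwrite("pics/t4.png",cv2.resize(c["img"][175:225,155:235],None,fx=10,fy=10,interpolation=cv2.INTER_CUBIC))
```

```text
14.25 [557.2 -84.8  47.4] q [-0.84  0.81  1.63  0.77  1.51 -1.03] F [ -3.2 -12.    6.8] w 43.3
[555.57934751 -93.08871124  -1.37927648] [[0.979, 0.202, -0.002], [-0.202, 0.979, 0.004], [0.003, -0.004, 1.0]]
gap -13.20357520958954 lat -0.36724309480485196 push 12.437678002025784
```

View pics/t4.png

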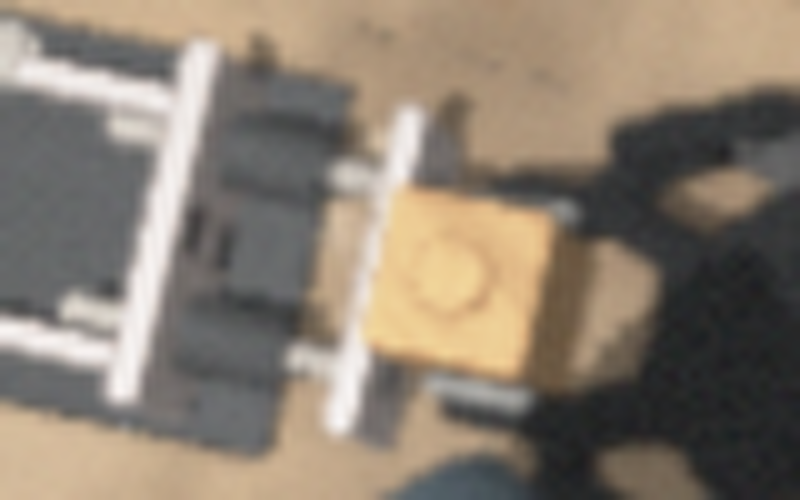

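The post is flush with the plate: plate front edge (425,112)–(352,435), post left edge (402,188)–(365,345). The plate has moved about 10 mm so far and the post sits 1–2 mm right of centre. I'll push 5 mm more and correct 1.5 mm to the left.

Request:
servo_tool(plan=[[-0.0008, 0.0024, 0.0014, 0, 0, 0, 0.8], [-0.0008, 0.0024, 0.0014, 0, 0, 0, 0.8], [-0.0008, 0.0024, 0.0014, 0, 0, 0, 0.8], [-0.0008, 0.0024, 0.0014, 0, 0, 0, 0.8], [-0.0008, 0.0024, 0.0014, 0, 0, 0, 0.8]])

```text
time_s: 14.92
ee_pos: [558.0, -80.5, 47.5]
tool_rot: [-0.528, 0.05, -0.206]
ft_force: [-0.2, -17.2, 7.7]
grip_width: 43.0
```

Request:
servo_tool(plan=[[0, 0, 0, 0, 0, 0, 0.8], [0, 0, 0, 0, 0, 0, 0.8], [0, 0, 0, 0, 0, 0, 0.8], [0, 0, 0, 0, 0, 0, 0.8], [0, 0, 0, 0, 0, 0, 0.8]])

```text
time_s: 15.55
ee_pos: [558.1, -80.4, 47.5]
tool_rot: [-0.528, 0.05, -0.206]
ft_force: [0.6, -15.9, 7.6]
grip_width: 43.0
```

Run:
```python
from h import *
rep(); c=camera("top"); cv2.imwrite("pics/t5.png",cv2.resize(c["img"][175:225,155:235],None,fx=10,fy=10,interpolation=cv2.INTER_CUBIC))
K=lambda u:px(u,155,175,10)
g,r=fit([(c,[[0,45,85],[0,-45,85]],K([[352,435],[425,112]]))],[558,-74,1.364]); g0=np.array([556.6,-83.58]); print("earlier travel",(g[:2]-g0)@D[:2],g)
```

```text
15.55 [558.1 -80.4  47.5] q [-0.83  0.81  1.64  0.78  1.51 -1.03] F [  0.6 -15.9   7.6] w 43.0
[556.51828666 -88.84479363  -1.34088857] [[0.979, 0.204, -0.005], [-0.204, 0.979, 0.006], [0.006, -0.005, 1.0]]
gap -17.549696762698147 lat -0.4278308819821579 push 15.394847479739967
earlier travel 10.561620194187967 [558.11037692 -73.10733415   1.37379487]
```

View pics/t5.png

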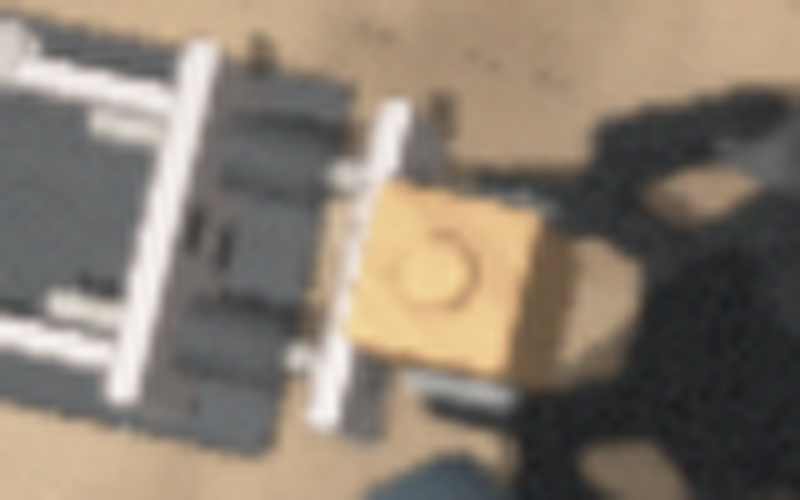

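The plate is about 14.9 mm back and the post is flush and about 1 mm off the middle. I'll hold there.

Request:
servo_tool(plan=[[0, 0, 0, 0, 0, 0, 0.8], [0, 0, 0, 0, 0, 0, 0.8], [0, 0, 0, 0, 0, 0, 0.8], [0, 0, 0, 0, 0, 0, 0.8], [0, 0, 0, 0, 0, 0, 0.8]])

```text
time_s: 16.23
ee_pos: [558.0, -80.4, 47.5]
tool_rot: [-0.528, 0.05, -0.206]
ft_force: [0.1, -14.9, 7.5]
grip_width: 43.0
```

Request:
servo_tool(plan=[[0, 0, 0, 0, 0, 0, 0.8], [0, 0, 0, 0, 0, 0, 0.8], [0, 0, 0, 0, 0, 0, 0.8], [0, 0, 0, 0, 0, 0, 0.8], [0, 0, 0, 0, 0, 0, 0.8]])

```text
time_s: 16.85
ee_pos: [558.1, -80.5, 47.5]
tool_rot: [-0.528, 0.05, -0.206]
ft_force: [0.1, -14.4, 7.1]
grip_width: 43.6
```

Request:
servo_tool(plan=[[0, 0, 0, 0, 0, 0, 0.8], [0, 0, 0, 0, 0, 0, 0.8], [0, 0, 0, 0, 0, 0, 0.8], [0, 0, 0, 0, 0, 0, 0.8], [0, 0, 0, 0, 0, 0, 0.8]])

```text
time_s: 17.48
ee_pos: [558.0, -80.4, 47.5]
tool_rot: [-0.528, 0.05, -0.206]
ft_force: [0.3, -15.6, 7.6]
grip_width: 43.1
```

Request:
servo_tool(plan=[[0, 0, 0, 0, 0, 0, 0.8], [0, 0, 0, 0, 0, 0, 0.8], [0, 0, 0, 0, 0, 0, 0.8], [0, 0, 0, 0, 0, 0, 0.8], [0, 0, 0, 0, 0, 0, 0.8]])

```text
time_s: 18.1
ee_pos: [558.0, -80.4, 47.5]
tool_rot: [-0.528, 0.05, -0.206]
ft_force: [-1.0, -16.4, 6.1]
grip_width: 43.4
```

Request:
servo_tool(plan=[[0, 0, 0, 0, 0, 0, 0.8], [0, 0, 0, 0, 0, 0, 0.8], [0, 0, 0, 0, 0, 0, 0.8], [0, 0, 0, 0, 0, 0, 0.8], [0, 0, 0, 0, 0, 0, 0.8]])

```text
time_s: 18.73
ee_pos: [558.1, -80.4, 47.4]
tool_rot: [-0.528, 0.05, -0.206]
ft_force: [0.7, -15.8, 7.3]
grip_width: 43.3
```

Request:
servo_tool(plan=[[0, 0, 0, 0, 0, 0, 0.8], [0, 0, 0, 0, 0, 0, 0.8], [0, 0, 0, 0, 0, 0, 0.8], [0, 0, 0, 0, 0, 0, 0.8], [0, 0, 0, 0, 0, 0, 0.8]])

```text
time_s: 19.35
ee_pos: [558.1, -80.5, 47.5]
tool_rot: [-0.528, 0.05, -0.206]
ft_force: [0.5, -16.7, 7.7]
grip_width: 43.3
```

Run:
```python
from h import *
rep(); c=camera("top"); K=lambda u:px(u,155,175,10)
g,r=fit([(c,[[0,45,85],[0,-45,85]],K([[335,430],[410,105]]))],[558,-74,1.364]); print("travel",(g[:2]-[556.6,-83.58])@D[:2])
d=cv2.absdiff(c["img"],cv2.imread("pics/top0.png")).max(2)
for n,(x,y,w,h) in dict(pot=(345,183,32,30),sec=(203,125,75,30),drv=(133,250,75,30)).items(): print(n,d[y:y+h,x:x+w].mean().round(1))
```

```text
19.35 [558.1 -80.5  47.5] q [-0.83  0.81  1.64  0.78  1.51 -1.03] F [  0.5 -16.7   7.7] w 43.3
[556.53584014 -88.86726074  -1.34013784] [[0.979, 0.204, -0.005], [-0.204, 0.979, 0.006], [0.006, -0.005, 1.0]]
gap -17.53124722655663 lat -0.4495681799480059 push 16.222001818894476
travel 15.112023290279373
pot 16.8
sec 19.6
drv 57.3
```

Run:
```python
from h import *
a,b=camera("top")["img"],camera("scene")["img"]
cv2.imwrite("pics/f.png",np.hstack([cv2.resize(a[90:300,120:400],(400,300)),cv2.resize(b[120:330,110:390],(400,300))]))
```

```text
(no output)
```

View pics/f.png

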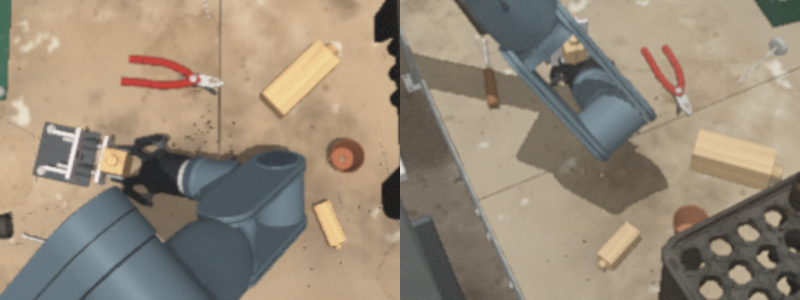

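The secateurs (170,75 left), pot (345,155 left) and screwdriver (490,75 right) all lie where they were, and the post is upright against the plate.

```bash
python3 -c "
from bench import *
print(sign_off())"
```

```text
the job is handed in; nothing more can be done
None
```

The middle-sized post is standing upright on the bench, spigot end up. One flat side is pressed against the middle of the sprung plate, and the gripper is still holding it. I handed the job in at about 19.5 s of the 48 s allowed.

**Last checks:**
- **Push depth:** the top camera puts the plate about 15 mm back. The model from the arm's position gives about 14.9 mm.
- **Hold:** the position stayed within about 0.1 mm for about 4.4 s.
- **Push force:** the wrist read 14 to 17 N, above the springs' 10.5 N. I put the difference down to friction at the foot, which also presses on the bench with 6 to 8 N.
- **Squareness and centring:** the post leans about 0.4° and lines up with the plate to within about 0.5°. It sits roughly 0.5 to 1.3 mm right of the plate's middle; my 1.5 mm correction to the left had little effect.
- **Bystanders:** the pot, secateurs and screwdriver look unmoved in the final pictures. A pixel comparison flagged the screwdriver area, but the arm covers most of it in the top view. The scene camera shows the screwdriver clearly in place.

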